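# Clamp a glued handle blank in the trigger clamp and hold the pressure

### The arm

A 6-joint arm with a two-finger parallel gripper is mounted at the origin on the work surface. World frame = base frame: x ahead of the robot, y to its left, z up, the work surface at z = 0. Lengths are in mm, angles in rad, forces in N, time in s.
With the tool pointing down it reaches from about 350 to 875 mm from the base axis. Payload 4.2 kg.
Tool frame: the origin (TCP) lies between the finger pads; the fingertips stand 11 mm ahead of it and the grasp point (between the pads) lies 8 mm behind it; z points along the fingers, y is the direction in which the jaws open and shut (so a half turn about z gives the same grasp; the last joint's range is limited). The gripper opens to 85 mm and grips with 20 to 120 N. Pads are 22 mm wide; open, the fingers measure 114 mm over their backs; the gripper's body (76 mm by 85 mm) begins 54 mm behind the grasp point. The pads swing forward as they close: fully open they stand 13 mm farther back than shut.
Start: joints at [1.527, 0.385, 0.008, 0, -1.194, -0.259], TCP at [186.339, 596.554, 242.312] pointing down, gripper open.
Joint ranges: [-3.14, 3.14], [-1.21, 2.06], [-1.07, 1.41], [-3.16, 2.05], [-2.99, -0.16], [-3.1, 3.1]. Speed limits (rad/s): [2.79, 2.79, 3.14, 3.14, 3.14, 3.14].

### API

Orientations are given as a unit quaternion [x, y, z, w].
In Python, from bench import * gives the robot as it stands. The module is installed in compiled form; this text tells all that it offers.
- The arm moves only by the tool drive_tool, never from a script. Its argument "increments" is a list of rows, each a list of 3 entries, a list of its own where there are three numbers: the gripper command: -1 is shut, 1 is fully open, values between are in proportion, then the shift along the tool's x, y, z scaled (see below), then the turn about the tool's z scaled (see below). In form: [[hand, [tx, ty, tz], turn], ...]. A call has 1 to 20 rows; each row shifts and turns the commanded pose from where the row before left it, along the tool's axes as they then stand; what a row does not reach is not made up. The controller multiplies each number of a shift by 0.3 m and each number of a turn by 2 rad. A row lasts 1/8 s, in which the tool goes at most 62.5 mm and 10.7 degrees, less where a joint would pass 70% of its speed; a pose out of reach is approached as far as the arm can. A call with a number of a shift or a turn outside -1 to 1 is refused whole. A call with a gripper value outside its range is refused whole. The fingers move at their own pace and stop on an object; the grip force is fixed at half the most. Time passes only in rows, so rows that do not move let the fingers close. It gives the time, the measured TCP pose, the force and the opening at its end, in the units of the state.
- read_state(): the state, without advancing time (a new reading comes with each control period).
- get_image(name): name is "scene" or "top" or "wrist"; returns the picture (480x640x3 uint8, red, green, blue); there is no depth.
- calibration(name): a dict with "fovy" (degrees; the focal length in pixels is half the picture's height over the tangent of half this angle, whatever the lens; pixels are square), "cx", "cy" (the principal point, pixels), "R" (3x3) and "t" (3): a world point X has camera coordinates R X + t. Camera axes: x right, y down, z forward; pixel columns grow to the right and rows downward; lengths in mm; the calibration is good to about 2 mm. A picture is of the moment at which its call begins: read the wrist's pose just before it. calibration takes no time and is no camera call; for the wrist camera it gives the pose at the moment of the call.
- job_done(): hands the job in, once; it reports no verdict.
The state is a dict: "clock": time; "joints": joint angles; "joint_vel": joint speeds; "joint_efforts": joint torques, N m; "position": TCP position; "ee_rot": TCP orientation; "contact_force": force on the tool from outside, world axes, zero at the start; "wrist_torque": the same for the moment, N m; "gripper_width": finger opening in mm.
Only numpy, scipy, OpenCV 4.12 (cv2) and the standard library are available. Lean on these libraries where they do the work, as an engineer would, in place of code of your own. Each camera call takes 0.05 s, during which the arm holds its last target.

### The job

Set the freshly glued two-tone wooden blank upright on the clamp's stage, centred between the two low yellow side stops in front of the steel end plate, with its glue seam parallel to the plate, and let go of it. Then pump the clamp's red trigger towards its light gray handle, letting it spring back between strokes, until the jaw presses the blank against the end plate and the red-stemmed spring pad is pushed in about half way; never push the pad fully in, which would crush the joint, and move the jaw only with the trigger, not by hand. The clamp's brake is weak, so finish while still holding the trigger squeezed at that pressure, with the canister, pot, fry pan and spatula left where they are.

Things in the scene. Friction and masses are not known exactly. Their poses are not given: they have to be found in the camera images.
- blank: Glued wooden block, 44 (x) x 34 (y) x 50 (z) mm, 60 g or so, one half dark and one half light with a pale glue seam between them in its y-z plane (x = 0). Origin: centre of its underside, z up. It starts standing on the bench. Either half may face the jaw.
- clamp: Trigger clamp screwed to the bench. +x runs level from handle to end plate, z up; all parts lie on y = 0. Origin: on the bench under the trigger's hinge. In mm: wooden base x -75 to 240, 80 wide, 20 high; dark housing x -45 to 45, 44 wide, top at 72; fixed light gray handle post x -28 to -18, 30 wide, top at 156. The bar's tail sticks out behind the housing to x = -112, 45 above the bench.
- stage: Flat seat for the blank, part of the clamp, same axes as the clamp. Origin: middle of the seat on its upper face, 196 mm along +x from the clamp's origin and 20 mm above the bench. Two low yellow side stops 36 mm long and 8 mm high stand at y = -31 to -21 and y = 21 to 31 mm, so 42 mm are free between them.
- end_plate: Upright fixed steel plate of the clamp, 16 mm thick, 70 mm wide, 58 mm high above the seat. Origin: lower edge of the face that the blank is pressed against, 26 mm along +x from the stage's origin; same axes as the clamp. A blank centred on the stage stands 4 mm off it and the jaw slides it home.
- trigger_lever: Red trigger lever, hinged 70 mm above the bench at the clamp's origin, with a red cross roller (16 mm diameter, 32 mm long across the clamp) at its upper end. Both lie between the light gray handle and the jaw, above the housing.
- trigger_roller (a point): Centre of the roller at the top of the trigger, 70 mm from the hinge; about 138 mm above the bench. Released, it lies 16 mm from the hinge along the clamp's +x; fully squeezed it stands straight above the hinge. Measured over the outside of handle and roller the pair is 52 mm wide released and 36 mm squeezed.
- trigger (a joint): 0 released, 0.231 rad fully squeezed (roller 16 mm towards handle); a 3 to 4 N spring returns it. Squeezing drives the jaw forward as far as the roller moves, once the ratchet catches a tooth (every 5 mm, so up to 5 mm of a stroke is idle); a full stroke gives 10 to 15 mm. On release a 2.5 N brake alone holds the jaw. Force at the roller: about the pad's force plus 4 to 6 N.
- ram (a joint): Advance of bar and jaw towards the end plate: 0 fully back, up to 75 mm. Starts anywhere from 0 to 20 mm.
- jaw: The sliding toothed bar with the dark jaw (50 mm wide, top 75 mm above the bench) and its spring pad. Origin: on the bar's middle line, 45 mm above the bench, straight under the trigger hinge when the ram is at 0; same axes as the clamp. The pad's front face is 126 mm along +x from this origin when the pad is not pressed in. Not to be pushed by the robot.
- pad_face (a point): Centre of the front face of the round rubber spring pad (28 mm diameter, on a red stem) that meets the blank, 45 mm above the bench.
- spring_pad (a joint): How far the pad is pushed into the jaw: 0 free, 10 mm fully in. Its spring gives 1.5 N per mm; half way, 5 mm, is 7.5 N. With the trigger released the weak brake lets it fall back to under 2 mm.
- canister: Closed gray fuel canister, 90 mm across, 100 mm tall, standing. Origin: centre of its underside. Leave it.
- pot: Stainless steel pot, 150 mm across, 95 mm tall. Origin: centre of its underside. Leave it.
- fry_pan: Aluminium fry pan, 210 mm across, 35 mm tall, with a black handle along its +x. Origin: centre of the pan's underside. Leave it.
- spatula: Blue plastic spatula, 280 mm long, lying along its x axis. Leave it.
Mind the look-alikes: they are no part of the job. There is more than one size of the blank; the one meant has the size given above.

How it is judged (in metres and radians):
On the way, in this order (a step that is already met when the one before it is completed fails the run):
1. the blank stands on the stage between the side stops, seam parallel to the end plate, let go (x of blank in the frame of stage between -0.016 and 0.007 m and y of blank in the frame of stage between -0.0055 and 0.0055 m and z of blank in the frame of stage between -0.004 and 0.004 m and angle between the x axis of blank and the x axis of stage, either way round below 0.2 rad and angle between blank's own z axis and vertical below 0.1 rad and contact force between the fingers and blank below 0.3 N and contact force between jaw and blank below 0.1 N), for 0.2 s.
2. the jaw's pad touches the blank (contact force between jaw and blank above 0.5 N), for 0.1 s.
At the end, for the whole second after the job is handed in: Fingers still press the trigger (over 2 N); spring pad in 2.5 to 8 mm; blank upright, at rest, on the stage within 6 mm of its middle line, seam parallel within 0.1 rad, pressed over 2.5 N on the end plate, untouched by the robot; the four other objects within 30 mm of their starts (value of joint spring_pad between 0.0025 and 0.008 m and contact force between each of jaw, end_plate and blank above 2.5 N and contact force between the fingers and trigger_lever above 2 N and value of joint trigger above 0.02 rad and contact force between each of the fingers, the arm and blank below 0.3 N and x of blank in the frame of stage between 0 and 0.008 m and y of blank in the frame of stage between -0.006 and 0.006 m and z of blank in the frame of stage between -0.004 and 0.004 m and angle between the x axis of blank and the x axis of stage, either way round below 0.1 rad and angle between blank's own z axis and vertical below 0.1 rad and linear speed of blank below 0.01 m/s and distance of each of canister, pot, fry_pan, spatula from where it was at the start of the episode below 0.03 m); the arm keeps its last pose, push and grip.
It fails at once if the spring pad is pushed fully in (over 9.3 mm of 10): joint crushed (value of joint spring_pad above 0.0093 m).
It fails at once if the robot pushes the jaw or its bar directly (over 2 N) (contact force between any of the fingers, the arm and jaw above 2 N).
It fails at once if the canister, pot, fry pan or spatula is moved by over 30 mm (distance of any of canister, pot, fry_pan, spatula from where it was at the start of the episode above 0.03 m).
It also fails if it takes over 51 s, if anything falls off the work surface, if the arm or the gripper's body presses on something with over 40 N, if the wrist force passes 120 N, or if a joint passes its speed limit or range.

## Working session

There is one attempt and no reset: what is moved stays moved. The work goes in short steps, Python scripts to look and compute and a tool call to move; the robot and the scene stay as the last step left them, time stands still between calls to the robot, and variables do not carry over. Pictures are saved under pics/ and viewed, and the job is handed in when it is done.

Besides the shell and the picture viewer there is one more tool, called after ">>>" as name(argument=value, ...) on one line, values as JSON. drive_tool: Moves the arm, as the interface text tells. Shifts and turns lie within -1 to 1; 1 stands for 0.3 m of shift or 2 rad of turn. Its arguments: {"type":"object","properties":{"increments":{"type":"array"}},"required":["increments"]}

```bash
mkdir -p pics
python3 - <<'E'
from bench import *
import cv2,json
print(read_state())
for n in ("scene","top","wrist"):
    im=get_image(n); cv2.imwrite(f"pics/{n}0.png",im[:,:,::-1]); c=calibration(n); print(n,c)
E
```

```text
{'clock': 0.0, 'joints': array([ 1.52655882e+00,  3.85553368e-01,  6.61510806e-03, -4.89955868e-04,
       -1.19401805e+00, -2.58598545e-01]), 'joint_vel': array([ 0.00074002,  0.00082769, -0.00360433, -0.00026787, -0.00014594,
       -0.00069694]), 'joint_efforts': array([ 1.08981549e-03, -3.92287517e+01,  1.88394678e+01,  4.18592423e+00,
       -4.63235963e-03, -1.84857377e-06]), 'position': array([186.20936832, 596.01980157, 241.22064275]), 'ee_rot': array([ 9.88543937e-01, -1.50929339e-01, -1.10857305e-04,  1.09815187e-03]), 'contact_force': array([-0.87445149,  0.20974999, -0.23682866]), 'wrist_torque': array([-0.08541133, -0.01442801,  0.00492261]), 'gripper_width': 85.42482010730386}
scene {'fovy': 42.63317228867218, 'cx': 314.9784667919493, 'cy': 238.39739733161667, 'R': array([[ 0.83755491,  0.54609268,  0.016869  ],
       [ 0.39281022, -0.58042783, -0.71330475],
       [-0.37973926,  0.60405821, -0.70065096]]), 't': array([-497.59180529, -147.2602658 , 1791.78161197])}
top {'fovy': 48.321667571884525, 'cx': 327.7106949681663, 'cy': 236.0012792928586, 'R': array([[ 0.00185288, -0.9999952 , -0.00248237],
       [-0.97741341, -0.00128643, -0.21133235],
       [ 0.21132814,  0.00281787, -0.97741111]]), 't': array([  10.18903784,  585.23570063, 1292.26982852])}
wrist {'fovy': 69.83935583219312, 'cx': 314.3294222339231, 'cy': 237.0406666442596, 'R': array([[-0.2980951 , -0.95453518,  0.00137739],
       [-0.92214134,  0.28835085,  0.25789367],
       [-0.24656575,  0.07560669, -0.96617232]]), 't': array([624.19403451, -33.37229204, 378.61512726])}
```

View pics/scene0.png

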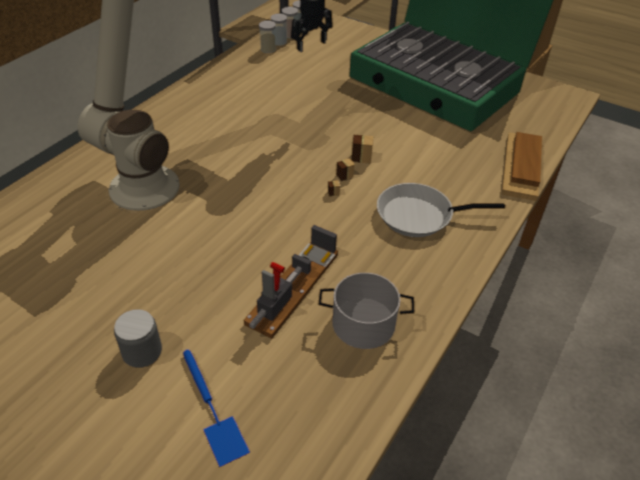

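View pics/top0.png

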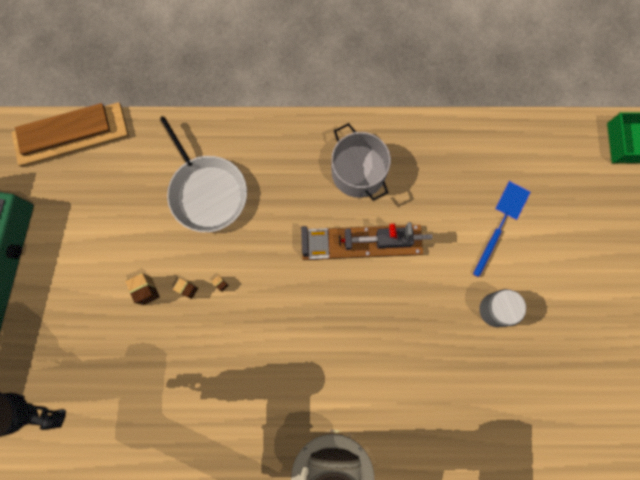

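View pics/wrist0.png

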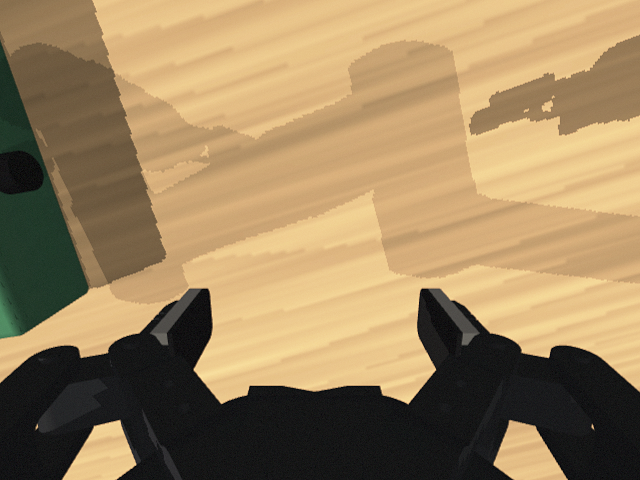

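The images show three two-tone blocks. In the top view they are at (143,288) large, (185,287) medium and (220,284) small. The clamp is around (365,241), with its end plate on the left at (305,242). I'll enlarge these areas and measure the block sizes.

```bash
cat > h.py <<'E'
import numpy as np,cv2
def ray(c,uv):
    f=240/np.tan(np.radians(c["fovy"]/2)); R=np.array(c["R"]);t=np.array(c["t"])
    d=R.T@np.array([(uv[0]-c["cx"])/f,(uv[1]-c["cy"])/f,1.]); return -R.T@t,d/np.linalg.norm(d)
def onz(c,uv,z):
    o,d=ray(c,uv); return o+d*(z-o[2])/d[2]
def proj(c,X):
    f=240/np.tan(np.radians(c["fovy"]/2)); p=np.array(c["R"])@np.asarray(X,float)+c["t"]; return np.array([f*p[0]/p[2]+c["cx"],f*p[1]/p[2]+c["cy"]])
E
python3 - <<'E'
from bench import calibration
from h import *
im=cv2.imread("pics/top0.png"); sc=cv2.imread("pics/scene0.png")
a=cv2.resize(im[262:310,115:245],None,fx=6,fy=6,interpolation=cv2.INTER_CUBIC)
b=cv2.resize(im[215:270,295:465],None,fx=4.6,fy=4.6,interpolation=cv2.INTER_CUBIC)
b=b[:,:780]
cv2.imwrite("pics/topcrop.png",np.vstack([a,b]) if a.shape[1]==b.shape[1] else np.vstack([a,cv2.copyMakeBorder(b,0,0,0,780-b.shape[1],cv2.BORDER_CONSTANT)]))
cv2.imwrite("pics/sccrop.png",cv2.resize(sc[220:340,235:345],None,fx=5,fy=5,interpolation=cv2.INTER_CUBIC))
cv2.imwrite("pics/sccrop2.png",cv2.resize(sc[125:205,315:385],None,fx=7,fy=7,interpolation=cv2.INTER_CUBIC))
c=calibration("top")
for p in [(143,288),(185,287),(220,284),(305,242),(425,239),(393,230)]: print(p,onz(c,p,30))
E
```

```text
(143, 288) [456.32934984 480.76016311  30.        ]
(185, 287) [459.04540235 374.01371143  30.        ]
(220, 284) [466.84208233 285.27136594  30.        ]
(305, 242) [576.29364671  69.97269227  30.        ]
(425, 239) [ 584.6429959  -240.81265006   30.        ]
(393, 230) [ 608.4465811  -158.52045365   30.        ]
```

View pics/topcrop.png

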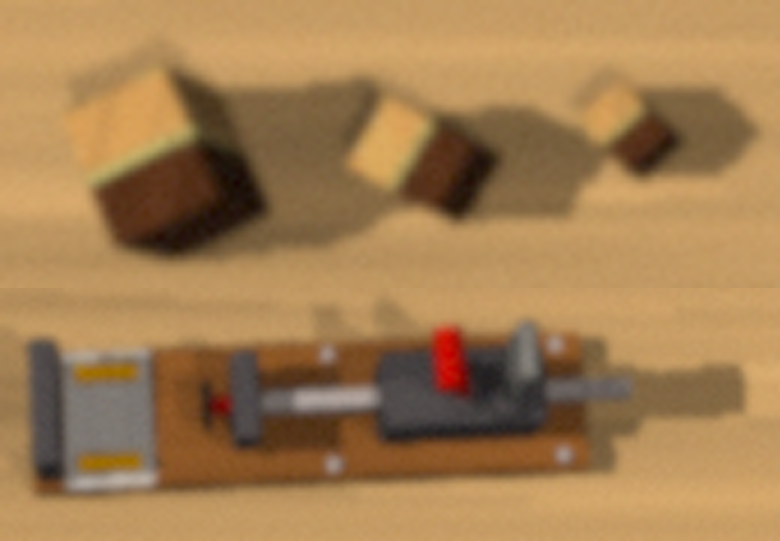

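View pics/sccrop.png

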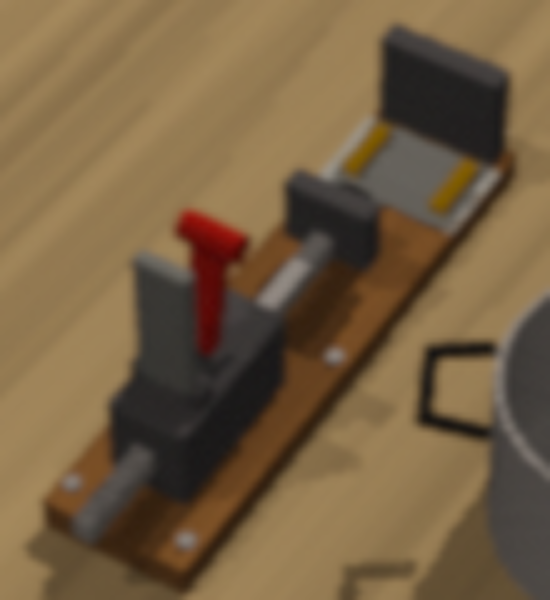

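View pics/sccrop2.png

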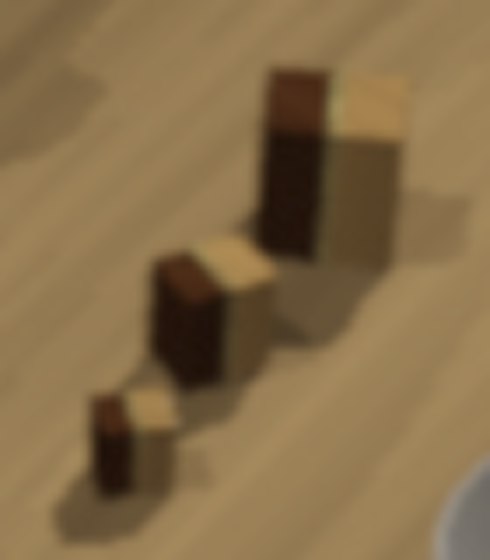

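The medium block at (185,287) looks like the right one: its top is about 17 px long, or 44 mm, while the others are roughly twice and half that. Next I'll measure its top face and work out how to get above it.

```bash
cat >> h.py <<'E'
from scipy.spatial.transform import Rotation as Ro
def to_tool(s,target):  # world shift -> tool shift scaled
    return Ro.from_quat(s["ee_rot"]).inv().apply(np.asarray(target)-s["position"])
E
python3 - <<'E'
from bench import *
from h import *
s=read_state(); c=calibration("wrist")
R=Ro.from_quat(s["ee_rot"]); o,d=ray(c,(320,240))
print("cam in tool",R.inv().apply(o-s["position"]),R.inv().apply(d)); print(R.as_matrix())
t=calibration("top")
def T(p): return (115+p[0]/6,262+p[1]/6)
for name,ps in dict(big=[(165,68),(65,118),(115,240),(215,185)],med=[(390,95),(347,160),(455,215),(495,155)],small=[(620,83),(585,120),(645,172),(678,137)]).items():
    z=dict(big=90,med=50,small=30)[name]
    P=np.array([onz(t,T(p),z) for p in ps]); print(name,P.mean(0),[round(np.linalg.norm(P[i]-P[(i+1)%4]),1) for i in range(4)],np.degrees(np.arctan2(*(P[2]-P[1])[1::-1])))
E
```

```text
cam in tool [ 6.53485484e+01  7.64206094e-02 -1.32084332e+02] [-0.26625133  0.01627363  0.96376626]
[[ 9.54457635e-01 -2.98346199e-01 -4.09916140e-04]
 [-2.98346466e-01 -9.54456251e-01 -1.62843897e-03]
 [ 9.45915562e-05  1.67657304e-03 -9.99998590e-01]]
big [450.78388305 471.29304076  90.        ] [np.float64(44.2), np.float64(55.0), np.float64(44.7), np.float64(53.3)] -153.87676462356146
med [454.12011988 367.75272244  50.        ] [np.float64(31.8), np.float64(51.7), np.float64(29.3), np.float64(51.9)] -116.2134145200993
small [468.57667037 284.51259989  30.        ] [np.float64(21.3), np.float64(34.5), np.float64(20.0), np.float64(34.5)] -129.83001664085228
```

>>> drive_tool(increments=[[1,[0.135,0.057,0.017],0],[1,[0.135,0.057,0.017],0],[1,[0.135,0.057,0.017],0],[1,[0.135,0.057,0.017],0],[1,[0.135,0.057,0.017],0],[1,[0.135,0.057,0.017],0],[1,[0.135,0.057,0.017],0],[1,[0.135,0.057,0.017],0],[1,[0,0,0],0.086],[1,[0,0,0],0.086],[1,[0,0,0],0.086],[1,[0,0,0],0.086],[1,[0,0,0],0.086],[1,[0,0,0],0.086],[1,[0,0,0],0.086],[1,[0,0,0],0.086],[1,[0,0,0],0.086],[1,[0,0,0],0.086]])

```text
clock: 2.4
position: [454.6, 369.2, 201.1]
ee_rot: [-0.528, 0.849, -0.0, -0.0]
contact_force: [-0.6, 0.7, -0.2]
gripper_width: 85.2
```

Run:
```python
from bench import *
import pickle
from h import *
s=read_state(); c=calibration("wrist"); im=get_image("wrist"); cv2.imwrite("pics/w1.png",im[:,:,::-1])
pickle.dump((s,c),open("w1.pkl","wb"))
print(s["clock"],s["joints"],s["position"],Ro.from_quat(s["ee_rot"]).as_matrix()[:,0])
```

```text
2.4 [ 9.58319288e-01  3.50722836e-01 -1.52096686e-01 -1.92430419e-04
 -1.06884494e+00 -1.41597792e+00] [454.61831766 369.1608868  201.120086  ] [-4.41931760e-01 -8.97048286e-01  8.31760692e-04]
```

View pics/w1.png

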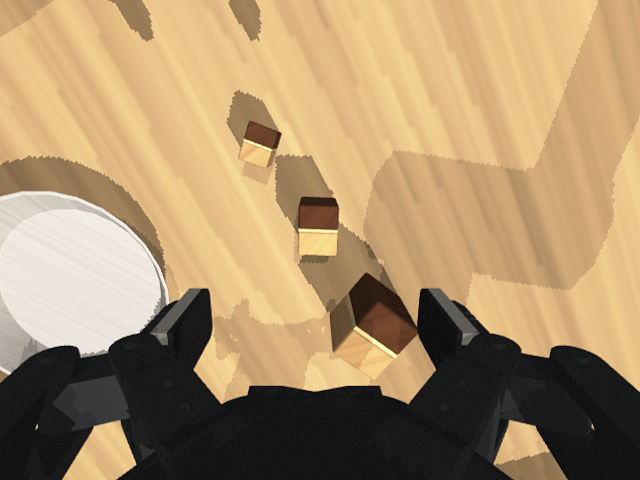

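The wrist view shows the small block at (260,145), the medium one at (318,227) and the big one at (373,325). I'll enlarge the medium block, measure it and confirm its size.

Run:
```python
import pickle
from h import *
s,c=pickle.load(open("w1.pkl","rb")); im=cv2.imread("pics/w1.png")
x0,y0=280,185
cv2.imwrite("pics/w1c.png",cv2.resize(im[y0:y0+90,x0:x0+80],None,fx=6.6,fy=6.6,interpolation=cv2.INTER_NEAREST))
hsv=cv2.cvtColor(im,cv2.COLOR_BGR2HSV)
for r in range(190,268,4): print(r,[tuple(int(v) for v in im[r,k]) for k in (300,310,318,330)])
```

```text
190 [(93, 130, 160), (95, 134, 164), (99, 139, 171), (87, 122, 150)]
194 [(92, 129, 158), (92, 130, 161), (98, 138, 171), (88, 124, 152)]
198 [(81, 110, 137), (18, 27, 45), (19, 29, 47), (20, 27, 45)]
202 [(17, 25, 41), (20, 30, 48), (18, 28, 49), (27, 36, 55)]
206 [(40, 58, 93), (35, 55, 90), (36, 55, 87), (23, 39, 70)]
210 [(35, 58, 98), (40, 61, 102), (46, 69, 114), (46, 71, 114)]
214 [(39, 58, 99), (46, 68, 111), (46, 72, 117), (45, 69, 114)]
218 [(41, 63, 103), (43, 69, 113), (42, 68, 113), (40, 65, 107)]
222 [(36, 60, 99), (47, 72, 115), (46, 70, 116), (44, 64, 104)]
226 [(40, 67, 109), (45, 69, 117), (41, 69, 114), (40, 64, 109)]
230 [(189, 253, 253), (188, 253, 253), (190, 254, 255), (155, 229, 237)]
234 [(144, 224, 251), (135, 208, 247), (137, 212, 248), (128, 201, 242)]
238 [(141, 222, 250), (138, 212, 248), (137, 212, 248), (141, 218, 248)]
242 [(139, 215, 248), (137, 211, 247), (147, 224, 248), (142, 222, 248)]
246 [(136, 212, 248), (140, 214, 248), (145, 220, 248), (145, 222, 248)]
250 [(138, 213, 249), (140, 218, 247), (137, 215, 248), (139, 216, 248)]
254 [(139, 205, 236), (123, 187, 234), (130, 202, 245), (134, 207, 248)]
258 [(123, 174, 214), (73, 99, 124), (67, 94, 118), (87, 122, 152)]
262 [(79, 110, 135), (81, 116, 143), (71, 98, 121), (85, 121, 149)]
266 [(90, 126, 157), (91, 128, 159), (92, 129, 160), (87, 122, 151)]
```

View pics/w1c.png

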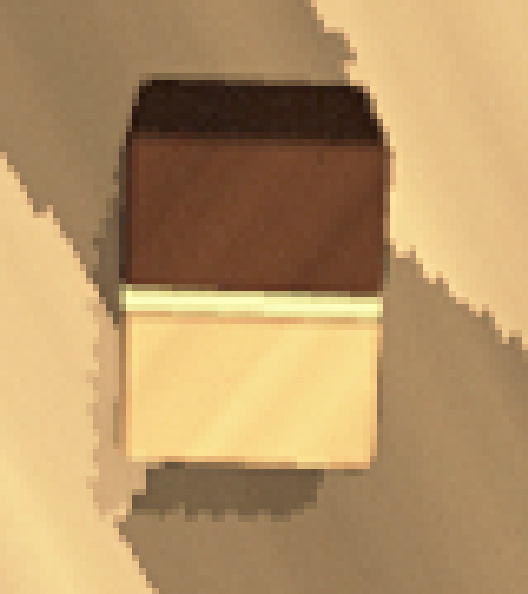

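Run:
```python
import pickle
from h import *
s,c=pickle.load(open("w1.pkl","rb"))
ps=np.array([(130,134),(386,142),(372,467),(122,458)])/6.6+[280,185]-.5
P=np.array([onz(c,p,50) for p in ps]); print(P)
print([np.linalg.norm(P[i]-P[(i+1)%4]) for i in range(4)],"centre",P.mean(0))
d=(P[0]+P[1])/2-(P[2]+P[3])/2; e=P[1]-P[0]+P[2]-P[3]
ang=np.degrees(np.arctan2(d[1],d[0])); ang2=np.degrees(np.arctan2(e[1],e[0]))
R=Ro.from_quat(s["ee_rot"]); a=R.as_matrix()[:,0]
print("blank ang",ang,ang2-90,"tool x ang",np.degrees(np.arctan2(a[1],a[0])))
cen=P.mean(0); print("tool shift xy",R.inv().apply(cen-s["position"]))
b=(373,325); print("big",R.inv().apply(onz(c,b,80)-s["position"]))
```

```text
[[458.41180546 348.00402544  50.        ]
 [429.89790002 363.18189317  50.        ]
 [449.87370521 401.32406133  50.        ]
 [478.70444608 385.74590742  50.        ]]
[np.float64(32.30186484327577), np.float64(43.0564488139746), np.float64(32.770268519047654), np.float64(42.85138176011173)] centre [454.22196419 374.56397184  50.        ]
blank ang -117.95299549442497 61.79372064650926 tool x ang -116.22720988233455
tool shift xy [ -4.79736273   2.69793884 151.11696547]
big [-77.03260381  47.81616398 121.07042771]
```

The medium block measures 43 × 32.5 mm against a nominal 44 × 34, so it is the one. Before descending I'll check how close the big block comes.

Run:
```python
import pickle
from h import *
s,c=pickle.load(open("w1.pkl","rb")); im=cv2.imread("pics/w1.png")
R=Ro.from_quat(s["ee_rot"])
for z in (0,60,75,90):
    print(z,[R.inv().apply(onz(c,p,z)-s["position"])[:2].round(0)+[4.8,-2.7] for p in [(367,273),(417,328),(376,378),(332,345),(331,310)]])
```

```text
0 [array([-57.2,  51.3]), array([-121.2,  108.3]), array([-183.2,   66.3]), array([-141.2,   16.3]), array([-99.2,  15.3])]
60 [array([-34.2,  41.3]), array([-86.2,  88.3]), array([-138.2,   54.3]), array([-103.2,   13.3]), array([-69.2,  11.3])]
75 [array([-29.2,  39.3]), array([-78.2,  83.3]), array([-126.2,   51.3]), array([-94.2,  12.3]), array([-61.2,  11.3])]
90 [array([-23.2,  36.3]), array([-69.2,  78.3]), array([-115.2,   48.3]), array([-84.2,  11.3]), array([-53.2,  10.3])]
```

>>> drive_tool(increments=[[1,[-0.016,0.009,0.07],0.015],[1,[0,0,0.12],0],[1,[0,0,0.12],0],[1,[0,0,0.12],0],[1,[0,0,0.08],0],[1,[0,0,0.06],0],[1,[0,0,0],0],[-1,[0,0,0],0],[-1,[0,0,0],0],[-1,[0,0,0],0],[-1,[0,0,0],0],[-1,[0,0,0],0]])

```text
clock: 3.95
position: [455.0, 375.5, 31.6]
ee_rot: [-0.518, 0.855, 0.0, 0.001]
contact_force: [-1.2, -0.4, 5.5]
gripper_width: 33.4
```

>>> drive_tool(increments=[[-1,[0,0,-0.1],0],[-1,[0,0,-0.2],0],[-1,[0,0,-0.2],0],[-1,[0,0,-0.2],-0.08],[-1,[0,0,0],-0.082],[-1,[0,0,0],-0.082],[-1,[0.13,-0.067,0],0],[-1,[0.13,-0.067,0],0],[-1,[0.13,-0.067,0],0],[-1,[0.13,-0.067,0],0],[-1,[0.13,-0.067,0],0],[-1,[0.13,-0.067,0],0],[-1,[0,0,0],0]])

```text
clock: 5.58
position: [576.8, 139.0, 239.5]
ee_rot: [0.708, -0.707, -0.0, 0.001]
contact_force: [-0.0, -0.2, -1.1]
gripper_width: 33.4
```

Run:
```python
from bench import *
import pickle
from h import *
s=read_state(); c=calibration("wrist"); im=get_image("wrist"); cv2.imwrite("pics/w2.png",im[:,:,::-1])
pickle.dump((s,c),open("w2.pkl","wb"))
a=Ro.from_quat(s["ee_rot"]).as_matrix()[:,0]
print(s["clock"],s["joints"],s["position"],np.degrees(np.arctan2(a[1],a[0])))
```

```text
5.575 [ 5.09055601e-01  3.33882397e-01 -7.58461617e-02 -2.71547084e-04
 -1.16295314e+00 -5.07325780e-01] [576.84135277 139.02429088 239.53692744] -89.90703763366453
```

View pics/w2.png

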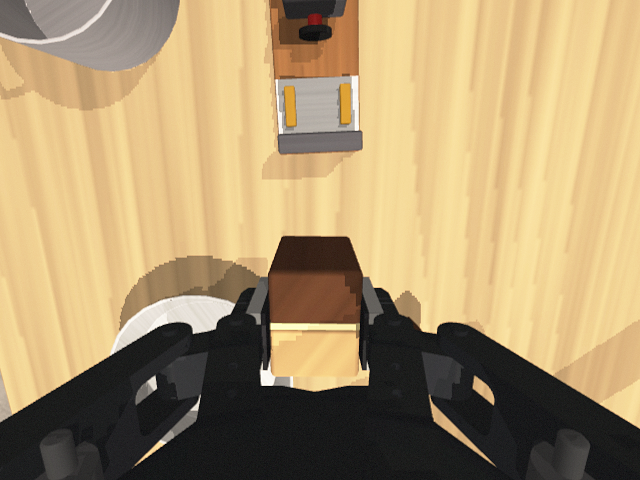

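The stage is visible: yellow stops at (290,106) and (345,104), end plate at (320,142), pad at (315,30). I'll move 72 mm closer for a full view of the clamp.

>>> drive_tool(increments=[[-1,[0.12,0,0],0],[-1,[0.12,0,0],0],[-1,[0,0,0],0]])

```text
clock: 6.0
position: [576.2, 68.9, 240.3]
ee_rot: [0.709, -0.705, -0.0, 0.0]
contact_force: [-0.7, 0.3, -1.0]
gripper_width: 32.8
```

Run:
```python
from bench import *
import pickle
from h import *
s=read_state(); c=calibration("wrist"); im=get_image("wrist")[:,:,::-1].copy(); cv2.imwrite("pics/w3.png",im)
pickle.dump((s,c),open("w3.pkl","wb"))
print(s["clock"],s["position"])
h=cv2.cvtColor(im,cv2.COLOR_BGR2HSV)
m=cv2.inRange(h,(18,180,130),(30,255,255)); m[230:]=0
n,l,st,ce=cv2.connectedComponentsWithStats(m)
pts=[]
for i in range(1,n):
    if st[i,4]>60:
        ys,xs=np.where(l==i); r=cv2.minAreaRect(np.c_[xs,ys].astype(np.float32)); print(st[i],ce[i],r, onz(c,ce[i],28))
x0,y0=240,0
cv2.imwrite("pics/w3c.png",cv2.resize(im[0:240,240:400],None,fx=2.5,fy=2.5,interpolation=cv2.INTER_CUBIC))
cv2.imwrite("pics/w3d.png",cv2.resize(im[140:240,260:375],None,fx=6,fy=6,interpolation=cv2.INTER_NEAREST))
```

```text
6.0 [576.17515462  68.88380927 240.30004628]
[338 161  10  36 330] [342.60909091 178.27272727] ((342.5, 178.5), (35.0, 9.0), 90.0) [548.32083439  35.22797127  28.        ]
[286 163  11  36 323] [290.59752322 180.47368421] ((290.6311950683594, 180.4930877685547), (35.31953811645508, 9.09267807006836), 86.98721313476562) [599.92290304  37.63631026  28.        ]
```

View pics/w3c.png

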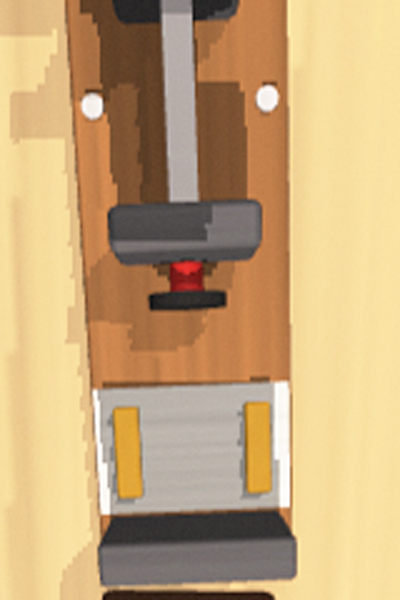

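View pics/w3d.png

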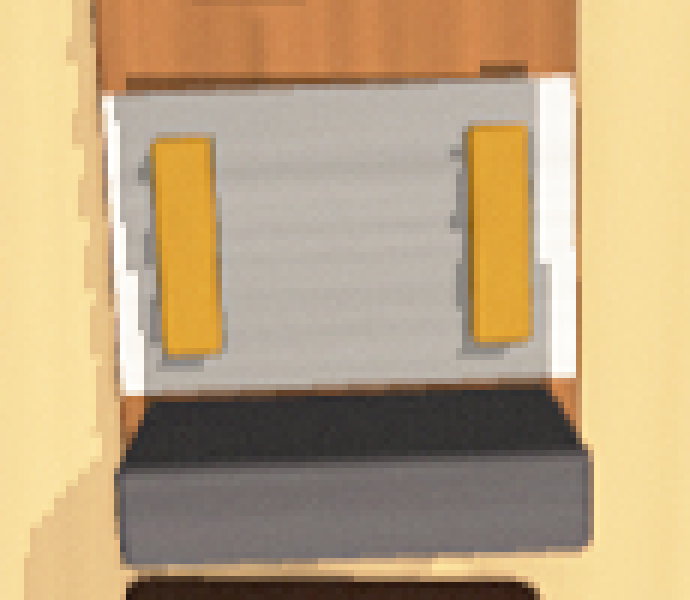

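Run:
```python
import pickle
from bench import calibration
from h import *
s,c=pickle.load(open("w3.pkl","rb"))
def w(p,z): return onz(c,(240+p[0]/2.5-.3,p[1]/2.5-.3),z)
a,b=w((92,105),22),w((267,98),22); print("screws",a,b,(a+b)/2)
print("bar far",w((178,10),50)," bar near",w((182,200),50))
print("pad",w((149,300),45),w((226,298),45))
t=calibration("top")
def T(p): return (295+p[0]/4.6,215+(p[1]-288)/4.6)
# screws top view
q=[T(p) for p in [(327,353),(333,463),(556,345),(564,455)]]
P=[onz(t,p,22) for p in q]; print("top screws",np.round(P,1))
m1=(P[0]+P[1])/2;m2=(P[2]+P[3])/2; print(m1,m2,np.degrees(np.arctan2(*(m1-m2)[1::-1])))
S=[onz(t,T(p),28) for p in [(107,372),(112,462)]]; ms=(S[0]+S[1])/2; print("top stops",S,ms,np.degrees(np.arctan2(*(ms-m2)[1::-1])))
```

```text
screws [611.59427435 -87.72331787  22.        ] [547.55438494 -90.34351181  22.        ] [579.57432964 -89.03341484  22.        ]
bar far [ 579.8896019 -108.6236168   50.       ]  bar near [578.37752949 -51.04580798  50.        ]
pad [590.21091266 -18.51309888  45.        ] [562.4014901  -19.33323397  45.        ]
top screws [[ 612.5  -89.2   22. ]
 [ 548.9  -91.7   22. ]
 [ 617.4 -219.5   22. ]
 [ 553.7 -221.9   22. ]]
[580.72556813 -90.41843653  22.        ] [ 585.52675045 -220.72360569   22.        ] 92.11014727849162
top stops [array([599.95228003,  35.81475078,  28.        ]), array([548.23384247,  32.72024507,  28.        ])] [574.09306125  34.26749792  28.        ] 92.5673978760937
```

```bash
cat >> h.py <<'E'
A=np.radians(92.4); UX=np.array([np.cos(A),np.sin(A),0]); UY=np.array([-np.sin(A),np.cos(A),0])
STAGE=np.array([574.1,36.0,20.]); CL=STAGE-196*UX-[0,0,20]
def yaw(s):
    a=Ro.from_quat(s["ee_rot"]).as_matrix()[:,0]; return np.degrees(np.arctan2(a[1],a[0]))
def plan(s,target,y=-87.6):
    d=to_tool(s,target); print("pos",s["position"].round(1),"clampfr",[round(float((s["position"]-CL)@v),1) for v in (UX,UY)],"tool mm",d.round(1),"scaled",(d/300).round(4),"turn",round(-np.radians(y-yaw(s))/2,4),"F clamp",[round(float(s["contact_force"]@v),1) for v in (UX,UY,np.array([0,0,1.]))],"t",round(s["clock"],2),"w",round(s["gripper_width"],1))
E
python3 - <<'E'
from bench import *
from h import *
plan(read_state(),STAGE+UX*-1.8+[0,0,42])
E
```

```text
pos [576.4  69.8 240.4] clampfr [229.7, -3.7] tool mm [ 35.7   2.4 178.4] scaled [0.1189 0.0079 0.5946] turn -0.0182 F clamp [0.1, -0.2, -0.4] t 6.05 w 33.0
```

>>> drive_tool(increments=[[-1,[0.1189,0.008,0],-0.018],[-1,[0,0,0.12],0],[-1,[0,0,0.15],0],[-1,[0,0,0.15],0],[-1,[0,0,0.12],0],[-1,[0,0,0.05],0],[-1,[0,0,0],0]])

```text
clock: 6.92
position: [574.6, 34.8, 63.0]
ee_rot: [0.722, -0.692, -0.0, 0.001]
contact_force: [-0.1, -0.2, 0.4]
gripper_width: 33.0
```

Run:
```python
from bench import *
from h import *
plan(read_state(),STAGE+UX*-1.8+[0,0,31.6])
im=get_image("wrist")[:,:,::-1]; cv2.imwrite("pics/w4.png",im)
```

```text
pos [574.6  34.8  63. ] clampfr [194.7, -0.5] tool mm [ 0.5  0.5 11.4] scaled [0.0018 0.0016 0.0381] turn 0.0008 F clamp [-0.2, 0.1, 0.4] t 6.92 w 33.0
```

View pics/w4.png

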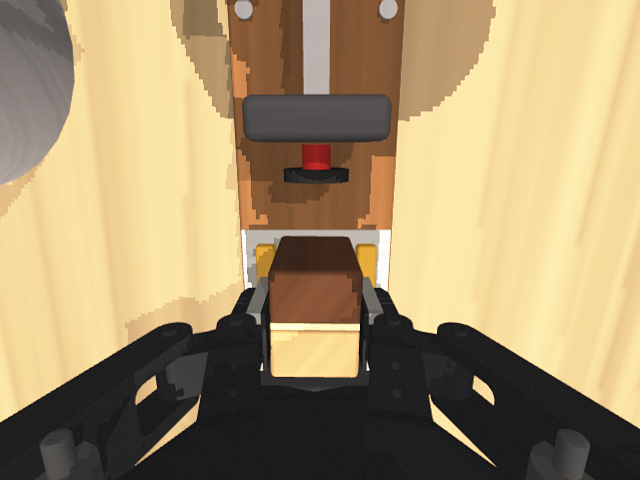

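The blank sits centred between the stops, with the stops at columns 256–275 and 358–376. Now I'll lower it onto the seat.

>>> drive_tool(increments=[[-1,[0.001,0.001,0.018],0],[-1,[0,0,0.012],0],[-1,[0,0,0.006],0],[-1,[0,0,0],0]])

```text
clock: 7.48
position: [574.4, 33.5, 52.8]
ee_rot: [0.722, -0.692, 0.0, -0.0]
contact_force: [-0.3, 0.1, -1.0]
gripper_width: 33.1
```

>>> drive_tool(increments=[[-1,[0,0,0.004],0],[-1,[0,0,0.001],0],[-1,[0,0,0],0]])

```text
clock: 7.85
position: [574.6, 33.6, 51.6]
ee_rot: [0.722, -0.692, 0.0, -0.0]
contact_force: [-1.0, 0.1, 2.9]
gripper_width: 33.1
```

>>> drive_tool(increments=[[0,[0,0,0],0],[0.3,[0,0,0],0],[0.3,[0,0,0],0],[0.3,[0,0,0],0],[0.3,[0,0,0],0]])

```text
clock: 8.48
position: [574.4, 33.6, 51.2]
ee_rot: [0.722, -0.692, 0.0, 0.0]
contact_force: [0.2, -0.3, -0.1]
gripper_width: 55.5
```

Run:
```python
from bench import *
from h import *
plan(read_state(),STAGE)
im=get_image("wrist")[:,:,::-1]; cv2.imwrite("pics/w5.png",im)
```

```text
pos [574.4  33.6  51.2] clampfr [193.6, -0.2] tool mm [-2.4  0.2 31.2] scaled [-0.0079  0.0008  0.1039] turn 0.0001 F clamp [-0.3, -0.2, -0.1] t 8.47 w 55.5
```

View pics/w5.png

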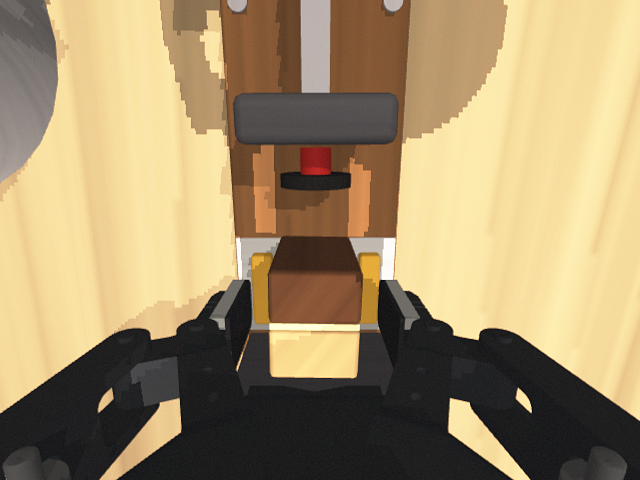

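The blank has been released and stands between the stops, with the seam parallel to the plate. Next I'll retreat upwards and check it.

>>> drive_tool(increments=[[0.3,[0,0,-0.05],0],[0.3,[0,0,-0.1],0],[0.5,[0,0,-0.2],0],[1,[0,0,-0.2],0],[1,[0,0,-0.1],0]])

```text
clock: 9.15
position: [575.6, 33.7, 251.9]
ee_rot: [0.722, -0.692, 0.002, -0.003]
contact_force: [-0.3, 0.2, -1.2]
gripper_width: 85.4
```

Run:
```python
from bench import *
from h import *
s=read_state(); plan(s,CL+UX*55+[0,0,235]); plan(s,CL+UX*55+[0,0,132])
c=calibration("wrist"); im=get_image("wrist")[:,:,::-1].copy(); cv2.imwrite("pics/w6.png",im)
import pickle; pickle.dump((s,c),open("w6.pkl","wb"))
cv2.imwrite("pics/w6c.png",cv2.resize(im[190:330,240:400],None,fx=4,fy=4,interpolation=cv2.INTER_NEAREST))
```

```text
pos [575.6  33.7 251.9] clampfr [193.6, -1.4] tool mm [138.6   1.6  16.7] scaled [0.4622 0.0054 0.0556] turn 0.0003 F clamp [0.2, 0.3, -1.2] t 9.15 w 85.4
pos [575.6  33.7 251.9] clampfr [193.6, -1.4] tool mm [138.8   2.4 119.7] scaled [0.4626 0.0081 0.3989] turn 0.0003 F clamp [0.2, 0.3, -1.2] t 9.15 w 85.4
```

View pics/w6c.png

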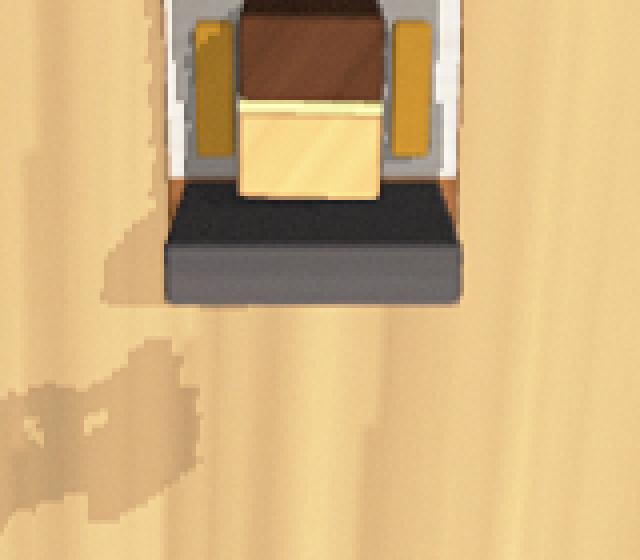

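View pics/w6.png

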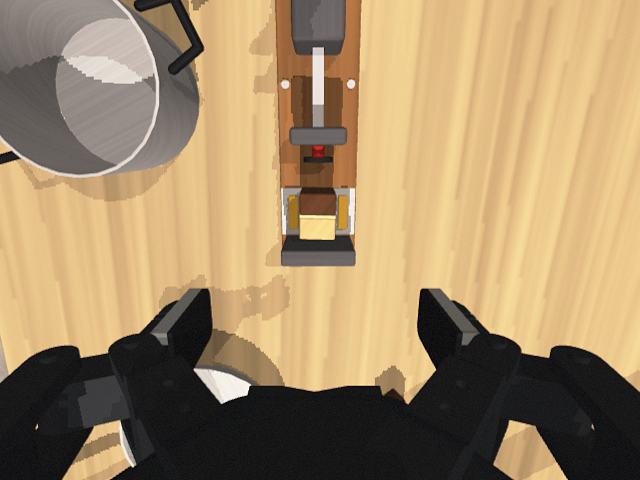

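The blank is upright, centred and parallel. Next I'll close the fingers and move over the trigger's front side to look at it.

>>> drive_tool(increments=[[-1,[0.11,0.002,0],0],[-1,[0.12,0.002,0],0],[-1,[0.12,0.001,0],0],[-1,[0.1,0,0],0],[-1,[0,0,0],0]])

```text
clock: 9.82
position: [578.3, -103.1, 246.8]
ee_rot: [0.721, -0.693, 0.0, -0.0]
contact_force: [0.3, -0.3, -1.5]
gripper_width: -0.1
```

Run:
```python
from bench import *
from h import *
s=read_state(); plan(s,CL+UX*50+[0,0,132])
c=calibration("wrist"); im=get_image("wrist")[:,:,::-1].copy(); cv2.imwrite("pics/w7.png",im)
h=cv2.cvtColor(im,cv2.COLOR_BGR2HSV); m=cv2.inRange(h,(0,150,60),(6,255,255))|cv2.inRange(h,(174,150,60),(180,255,255))
n,l,st,ce=cv2.connectedComponentsWithStats(m)
for i in range(1,n):
    if st[i,4]>40:
        for v in (st[i,:2],st[i,:2]+st[i,2:4]-1,ce[i]):
            P=onz(c,v,138)-CL; print(st[i],v,"clamp",P@UX,P@UY)
```

```text
pos [ 578.3 -103.1  246.8] clampfr [56.9, 1.6] tool mm [  6.9  -1.6 114.8] scaled [ 0.0229 -0.0052  0.3828] turn -0.0014 F clamp [-0.3, -0.3, -1.5] t 9.82 w -0.1
[ 288  155   48   40 1480] [288 155] clamp -1.9430796519181148 -16.453256660441735
[ 288  155   48   40 1480] [335 194] clamp 24.773853468471 15.938967007443573
[ 288  155   48   40 1480] [311.61351351 177.88716216] clamp 13.541682584472925 -0.42271562964908227
```

View pics/w7.png

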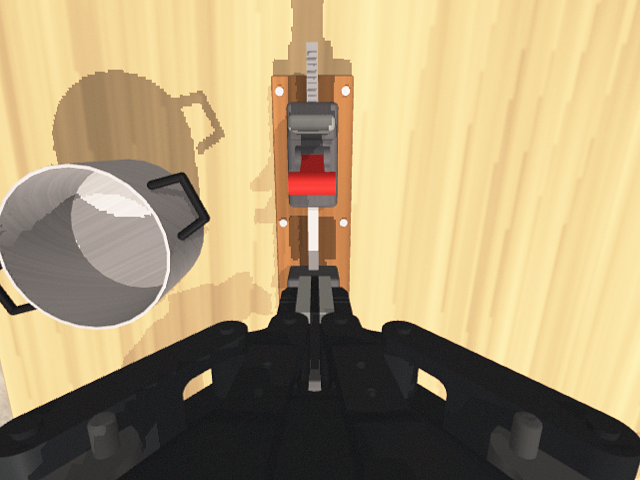

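The roller's front is at clamp x ≈ 25 and it is centred in y, which matches the geometry. I'll descend in front of it.

>>> drive_tool(increments=[[-1,[0.01,-0.005,0.12],0],[-1,[0.005,0,0.15],0],[-1,[0,0,0.113],0],[-1,[0,0,0],0],[-1,[0,0,0],0]])

```text
clock: 10.5
position: [581.5, -105.3, 133.1]
ee_rot: [0.722, -0.692, 0.001, -0.001]
contact_force: [0.4, -0.0, -0.1]
gripper_width: -0.2
```

Run:
```python
from bench import *
from h import *
plan(read_state(),CL+UX*35+[0,0,132])
im=get_image("scene")[:,:,::-1]; cv2.imwrite("pics/s8.png",cv2.resize(im[190:350,220:380],None,fx=3.7,fy=3.7,interpolation=cv2.INTER_CUBIC))
```

```text
pos [ 581.5 -105.3  133.1] clampfr [54.5, -1.5] tool mm [19.5  1.5  1.1] scaled [0.0651 0.0051 0.0037] turn 0.0008 F clamp [-0.0, -0.4, -0.1] t 10.5 w -0.2
```

View pics/s8.png

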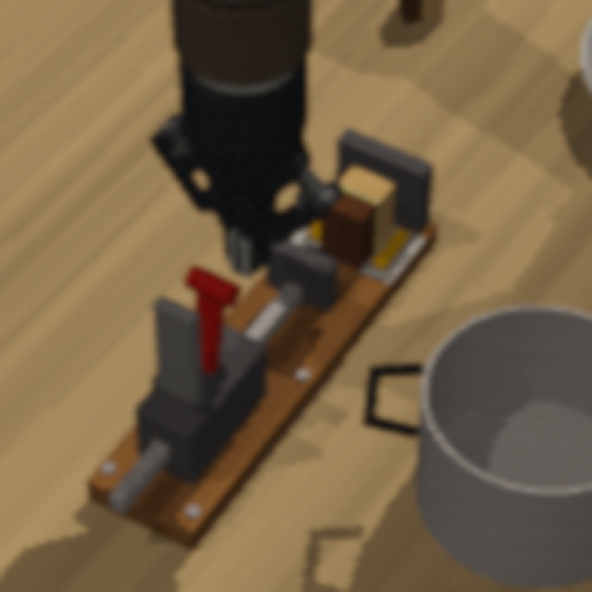

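>>> drive_tool(increments=[[-1,[0.035,0.005,0.002],0],[-1,[0.02,0,0],0],[-1,[0.01,0,0],0],[-1,[0.01,0,0],0],[-1,[0,0,0],0]])

```text
clock: 11.18
position: [580.3, -127.6, 131.8]
ee_rot: [0.722, -0.692, 0.0, -0.001]
contact_force: [-1.9, 5.3, 3.6]
gripper_width: 0.4
```

```bash
cat > st.py <<'E'
from bench import *
from h import *
plan(read_state(),CL+UX*20+[0,0,132])
E
python3 st.py
```

```text
pos [ 580.3 -127.6  131.8] clampfr [32.3, 0.7] tool mm [12.3 -0.7 -0.2] scaled [ 0.0411 -0.0023 -0.0008] turn 0.0001 F clamp [5.4, 1.7, 3.6] t 11.18 w 0.4
```

>>> drive_tool(increments=[[-1,[0.01,0,0],0],[-1,[0.01,0,0],0],[-1,[0.01,0,0],0],[-1,[0,0,0],0]])

```text
clock: 11.68
position: [581.2, -136.3, 132.1]
ee_rot: [0.722, -0.692, 0.001, -0.001]
contact_force: [-1.4, 6.4, 5.1]
gripper_width: -0.4
```

```bash
python3 st.py
python3 - <<'E'
from bench import *
import cv2
im=get_image("wrist")[:,:,::-1]; cv2.imwrite("pics/w9.png",im)
E
```

```text
pos [ 581.2 -136.3  132.1] clampfr [23.5, 0.2] tool mm [ 3.5 -0.2  0.1] scaled [ 0.0118 -0.0005  0.0004] turn 0.0003 F clamp [6.5, 1.1, 5.1] t 11.68 w -0.4
```

View pics/w9.png

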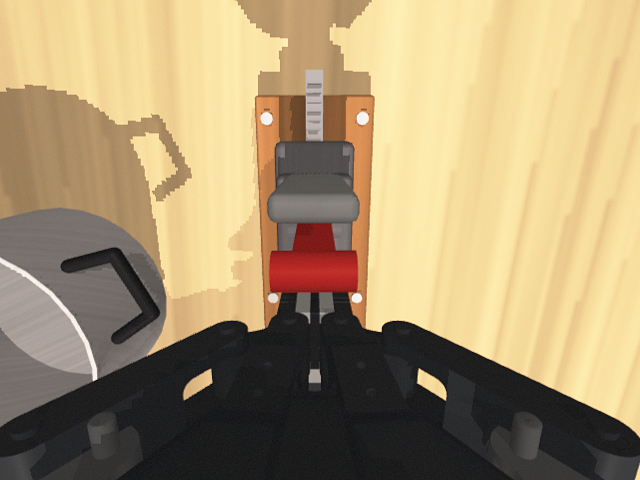

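The stroke works and the force is about 6.5 N. The bar's tail end is visible at (314,70), so I can measure the ram with it. I'll finish the stroke now.

>>> drive_tool(increments=[[-1,[0.008,0,0],0],[-1,[0.004,0,0],0],[-1,[0,0,0],0]])

```text
clock: 12.1
position: [581.4, -139.8, 132.1]
ee_rot: [0.722, -0.692, 0.001, -0.002]
contact_force: [-0.9, 6.9, 6.3]
gripper_width: -0.3
```

```bash
cat > ram.py <<'E'
from bench import *
from h import *
import sys
s=read_state(); plan(s,CL+UX*20+[0,0,132])
c=calibration("wrist"); im=get_image("wrist")[:,:,::-1].copy(); cv2.imwrite("pics/%s.png"%sys.argv[1],im)
# tail end: gray (low saturation) column near the projected bar line
u=int(round(proj(c,CL-UX*95+[0,0,51])[0])); v=int(proj(c,CL-UX*75+[0,0,51])[1])
S=cv2.cvtColor(im,cv2.COLOR_BGR2HSV)[:,u-3:u+4,1].astype(float).mean(1)
k=[r for r in range(0,v) if S[r]<60]
r=k[0] if k else None
if r is not None: print("tail row",r,"ram approx",round(float((onz(c,(u,r),51)-CL)@UX)+112,1),S[max(0,r-3):r+3].round())
E
python3 ram.py w10
```

```text
pos [ 581.4 -139.8  132.1] clampfr [20.1, 0.1] tool mm [ 0.1 -0.1  0.1] scaled [ 0.0002 -0.0002  0.0005] turn 0.0004 F clamp [7.0, 0.6, 6.3] t 12.1 w -0.3
tail row 83 ram approx 32.5 [108. 111.  72.  25.  16.  18.]
```

>>> drive_tool(increments=[[-1,[-0.025,0,0],0],[-1,[-0.03,0,0],0],[-1,[-0.015,0,0],0],[-1,[0,0,0],0],[-1,[0,0,0],0]])

```text
clock: 12.78
position: [579.3, -120.2, 130.6]
ee_rot: [0.722, -0.692, -0.0, 0.0]
contact_force: [0.6, -0.2, 0.8]
gripper_width: 0.3
```

```bash
python3 ram.py w11
```

```text
pos [ 579.3 -120.2  130.6] clampfr [39.7, 1.4] tool mm [19.7 -1.4 -1.4] scaled [ 0.0657 -0.0046 -0.0046] turn -0.0 F clamp [-0.2, -0.6, 0.8] t 12.78 w 0.3
tail row 44 ram approx 32.3 [107. 110.  86.  38.  15.  18.]
```

View pics/w11.png

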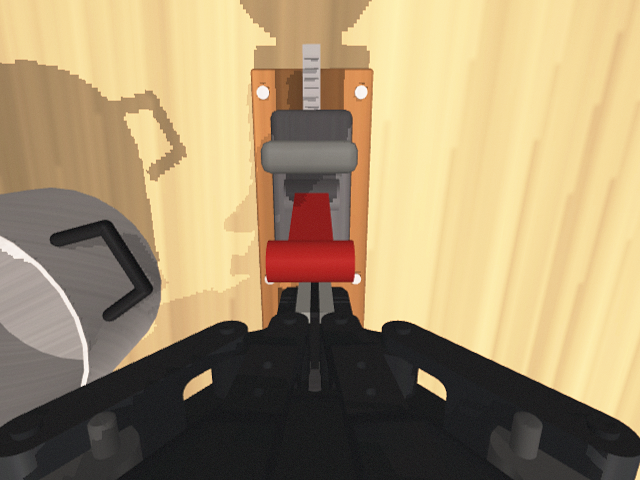

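The jaw held after release, with the ram reading 32.3. Second stroke.

>>> drive_tool(increments=[[-1,[0.02,-0.004,-0.004],0],[-1,[0.015,0,0],0],[-1,[0.01,0,0],0],[-1,[0.01,0,0],0],[-1,[0,0,0],0]])

```text
clock: 13.45
position: [581.7, -135.8, 132.9]
ee_rot: [0.722, -0.692, 0.0, -0.001]
contact_force: [-1.2, 6.8, 4.9]
gripper_width: -0.0
```

```bash
python3 ram.py w12
```

```text
pos [ 581.7 -135.8  132.9] clampfr [24.0, -0.4] tool mm [4.  0.4 0.9] scaled [0.0133 0.0015 0.003 ] turn 0.0001 F clamp [6.8, 0.9, 4.9] t 13.45 w -0.0
```

```bash
sed -i 's/CL-UX\*75/CL-UX*47/' ram.py; python3 ram.py w12b
```

```text
pos [ 581.7 -135.8  132.9] clampfr [24.0, -0.4] tool mm [4.  0.4 0.9] scaled [0.0133 0.0014 0.0029] turn 0.0001 F clamp [6.4, 1.8, 4.8] t 13.5 w -0.2
tail row 87 ram approx 38.4 [106. 107.  99.  49.  14.  16.]
```

>>> drive_tool(increments=[[-1,[0.006,0,0],0],[-1,[0.006,0,0],0],[-1,[0,0,0],0]])

```text
clock: 13.92
position: [582.1, -139.3, 133.1]
ee_rot: [0.722, -0.692, 0.0, -0.001]
contact_force: [-2.2, 6.5, 5.7]
gripper_width: 0.1
```

```bash
python3 ram.py w13
```

```text
pos [ 582.1 -139.3  133.1] clampfr [20.5, -0.7] tool mm [0.6 0.7 1.1] scaled [0.0018 0.0022 0.0035] turn 0.0001 F clamp [6.6, 1.9, 5.7] t 13.93 w 0.1
tail row 100 ram approx 42.0 [107. 109.  87.  39.  14.  18.]
```

View pics/w13.png

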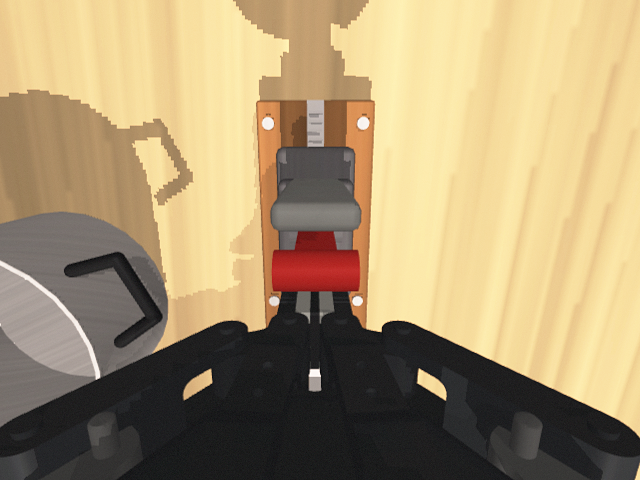

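>>> drive_tool(increments=[[-1,[-0.025,0,0],0],[-1,[-0.03,0,0],0],[-1,[-0.012,0,0],0],[-1,[0,0,0],0],[-1,[0,0,0],0]])

```text
clock: 14.6
position: [580.6, -120.1, 131.9]
ee_rot: [0.722, -0.692, 0.0, 0.0]
contact_force: [0.0, -0.5, -0.8]
gripper_width: -0.0
```

```bash
python3 ram.py w14
python3 - <<'E'
from bench import *
from h import *
t=get_image("top")[:,:,::-1]; s=get_image("scene")[:,:,::-1]
cv2.imwrite("pics/t14.png",cv2.resize(t[210:275,295:415],None,fx=6.5,fy=6.5,interpolation=cv2.INTER_CUBIC))
cv2.imwrite("pics/s14.png",cv2.resize(s[215:305,255:350],None,fx=6,fy=6,interpolation=cv2.INTER_CUBIC))
E
```

```text
pos [ 580.6 -120.1  131.9] clampfr [39.7, 0.1] tool mm [19.7 -0.1 -0.1] scaled [ 0.0658 -0.0002 -0.0004] turn 0.0 F clamp [-0.5, -0.0, -0.8] t 14.6 w -0.0
tail row 63 ram approx 41.6 [106. 107. 110.  57.  12.  17.]
```

View pics/t14.png

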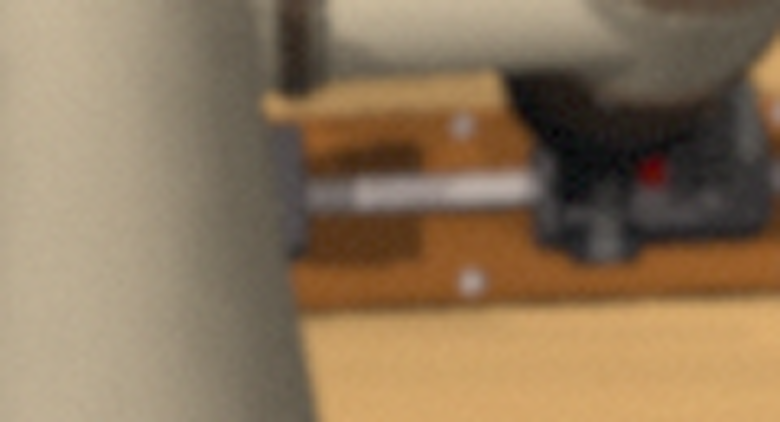

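View pics/s14.png

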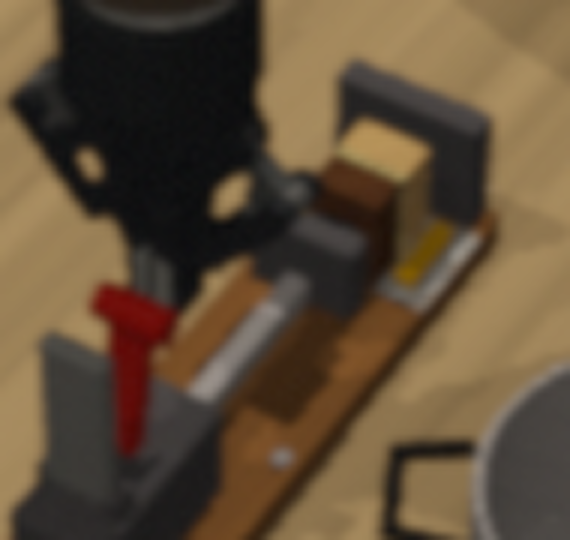

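The jaw is close to the blank now. Third stroke, watching the force.

>>> drive_tool(increments=[[-1,[0.02,0,0],0],[-1,[0.015,0,0],0],[-1,[0.01,0,0],0],[-1,[0.007,0,0],0],[-1,[0,0,0],0]])

```text
clock: 15.38
position: [581.9, -134.7, 133.1]
ee_rot: [0.722, -0.692, 0.0, -0.001]
contact_force: [-2.5, 6.6, 6.1]
gripper_width: -0.0
```

```bash
python3 ram.py w15
```

```text
pos [ 581.9 -134.7  133.1] clampfr [25.1, -0.6] tool mm [5.1 0.6 1.1] scaled [0.0171 0.0021 0.0036] turn 0.0002 F clamp [6.7, 2.2, 6.1] t 15.38 w -0.0
tail row 101 ram approx 47.1 [153. 155. 167.  43.  15.  17.]
```

>>> drive_tool(increments=[[-1,[0.007,0,0],0],[-1,[0,0,0],0]])

```text
clock: 15.68
position: [582.1, -136.7, 133.2]
ee_rot: [0.722, -0.692, 0.0, -0.001]
contact_force: [-1.5, 7.6, 5.8]
gripper_width: -0.0
```

```bash
python3 ram.py w16
```

```text
pos [ 582.1 -136.7  133.2] clampfr [23.1, -0.7] tool mm [3.1 0.7 1.2] scaled [0.0105 0.0025 0.0039] turn 0.0002 F clamp [7.7, 1.2, 5.8] t 15.68 w -0.0
tail row 109 ram approx 49.5 [155. 164.  70.  26.  16.  18.]
```

>>> drive_tool(increments=[[-1,[0.007,0,0],0],[-1,[0,0,0],0]])

```text
clock: 15.98
position: [582.2, -138.8, 133.2]
ee_rot: [0.722, -0.692, 0.0, -0.001]
contact_force: [-1.4, 7.6, 5.7]
gripper_width: -0.1
```

```bash
python3 ram.py w17
python3 - <<'E'
from bench import *
from h import *
s=get_image("scene")[:,:,::-1]
cv2.imwrite("pics/s17.png",cv2.resize(s[215:305,255:350],None,fx=6,fy=6,interpolation=cv2.INTER_CUBIC))
E
```

```text
pos [ 582.2 -138.8  133.2] clampfr [21.1, -0.8] tool mm [1.1 0.8 1.2] scaled [0.0035 0.0026 0.0039] turn 0.0003 F clamp [7.6, 1.0, 5.7] t 15.97 w -0.1
tail row 116 ram approx 51.3 [154. 159. 134.  42.  16.  19.]
```

View pics/s17.png

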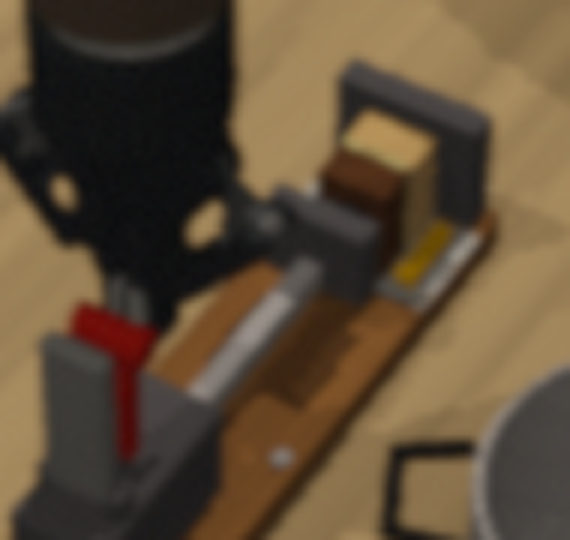

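The blank has started to move with the jaw. I'll release and do the next stroke in fine steps.

>>> drive_tool(increments=[[-1,[0.004,0,0],0],[-1,[0,0,0],0],[-1,[-0.025,0,0],0],[-1,[-0.03,0,0],0],[-1,[-0.014,0,0],0],[-1,[0,0,0],0],[-1,[0,0,0],0]])

```text
clock: 16.95
position: [580.5, -120.5, 131.8]
ee_rot: [0.722, -0.692, -0.0, 0.0]
contact_force: [-0.0, 0.2, 0.6]
gripper_width: 0.3
```

```bash
python3 ram.py w18
```

```text
pos [ 580.5 -120.5  131.8] clampfr [39.4, 0.2] tool mm [19.4 -0.2 -0.2] scaled [ 0.0646 -0.0007 -0.0005] turn -0.0 F clamp [0.2, 0.0, 0.6] t 16.95 w 0.3
tail row 84 ram approx 52.3 [154. 155. 168.  41.  14.  17.]
```

>>> drive_tool(increments=[[-1,[0.02,0.002,0.002],0],[-1,[0.012,0,0],0],[-1,[0.01,0,0],0],[-1,[0,0,0],0]])

```text
clock: 17.5
position: [581.0, -132.0, 132.4]
ee_rot: [0.722, -0.692, 0.0, -0.001]
contact_force: [-2.6, 6.7, 7.1]
gripper_width: 0.2
```

```bash
python3 ram.py w19
```

```text
pos [ 581.  -132.   132.4] clampfr [27.9, 0.1] tool mm [ 7.9 -0.1  0.4] scaled [ 0.0262 -0.0004  0.0014] turn 0.0001 F clamp [6.8, 2.4, 7.1] t 17.5 w 0.2
tail row 110 ram approx 54.8 [155. 165.  72.  27.  16.  20.]
```

>>> drive_tool(increments=[[-1,[0.006,0,0],0],[-1,[0,0,0],0]])

```text
clock: 17.8
position: [581.1, -133.2, 132.7]
ee_rot: [0.722, -0.692, 0.0, -0.001]
contact_force: [-2.5, 10.1, 8.0]
gripper_width: -0.0
```

```bash
python3 ram.py w20
```

```text
pos [ 581.1 -133.2  132.7] clampfr [26.7, 0.1] tool mm [ 6.7 -0.1  0.7] scaled [ 0.0223 -0.0003  0.0023] turn 0.0003 F clamp [10.2, 2.1, 8.0] t 17.8 w -0.0
tail row 113 ram approx 55.4 [153. 158. 134.  43.  16.  18.]
```

>>> drive_tool(increments=[[-1,[0.005,0,0],0],[-1,[0,0,0],0]])

```text
clock: 18.1
position: [581.2, -134.2, 132.9]
ee_rot: [0.722, -0.692, -0.0, -0.002]
contact_force: [-3.3, 12.0, 9.2]
gripper_width: -0.0
```

```bash
python3 ram.py w21
python3 - <<'E'
from bench import *
from h import *
s=get_image("scene")[:,:,::-1]
cv2.imwrite("pics/s21.png",cv2.resize(s[215:305,255:350],None,fx=6,fy=6,interpolation=cv2.INTER_CUBIC))
E
```

```text
pos [ 581.2 -134.2  132.9] clampfr [25.7, 0.1] tool mm [ 5.7 -0.1  0.8] scaled [ 0.0189 -0.0002  0.0028] turn 0.0003 F clamp [12.1, 2.8, 9.2] t 18.1 w -0.0
tail row 117 ram approx 56.6 [155. 162.  73.  29.  18.  18.]
```

View pics/s21.png

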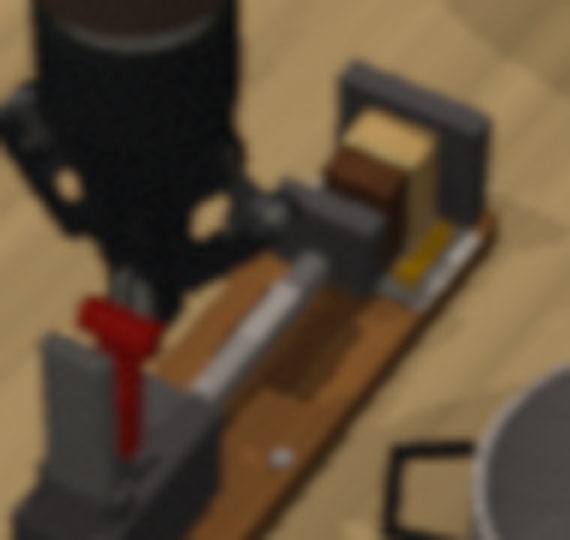

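The force has risen from a baseline of 6.7 N to 12.1 N, which puts the pad at about 3.5–4.8 mm. I'll add one small step to reach about half way.

>>> drive_tool(increments=[[-1,[0.003,0,0],0],[-1,[0,0,0],0],[-1,[0,0,0],0],[-1,[0,0,0],0]])

```text
clock: 18.7
position: [581.2, -134.8, 133.0]
ee_rot: [0.722, -0.692, -0.0, -0.002]
contact_force: [-2.4, 11.3, 9.8]
gripper_width: -0.4
```

```bash
python3 ram.py w22; python3 ram.py w23
python3 - <<'E'
from bench import *
from h import *
s=get_image("scene")[:,:,::-1]
cv2.imwrite("pics/s22.png",s)
cv2.imwrite("pics/s22c.png",cv2.resize(s[215:275,290:350],None,fx=9.5,fy=9.5,interpolation=cv2.INTER_CUBIC))
E
```

```text
pos [ 581.2 -134.8  133. ] clampfr [25.1, 0.1] tool mm [ 5.1 -0.   1. ] scaled [ 0.0169 -0.0002  0.0032] turn 0.0004 F clamp [11.4, 1.9, 9.8] t 18.7 w -0.4
tail row 118 ram approx 56.6 [152. 154. 166.  43.  16.  19.]
pos [ 581.2 -134.8  133. ] clampfr [25.1, 0.1] tool mm [ 5.1 -0.   0.9] scaled [ 0.017  -0.0001  0.0032] turn 0.0004 F clamp [12.1, 1.8, 10.1] t 18.75 w 0.3
tail row 118 ram approx 56.6 [150. 155. 167.  45.  16.  19.]
```

View pics/s22c.png

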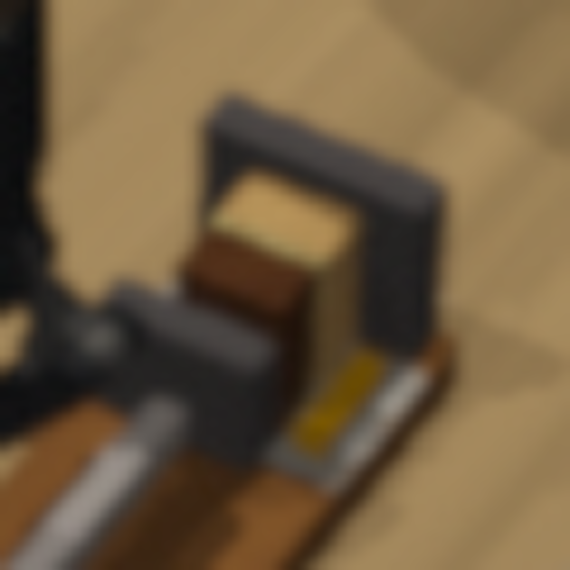

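View pics/s22.png

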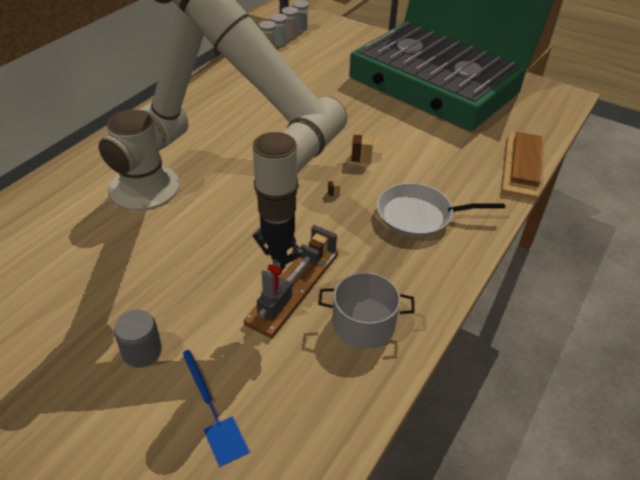

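View pics/w23.png

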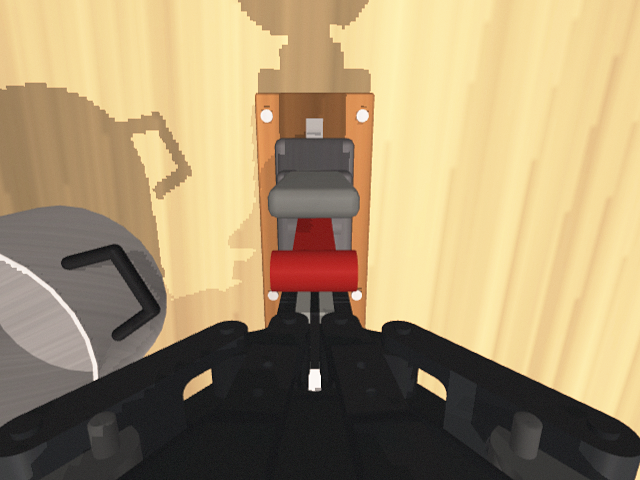

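The force is about 11.8 N, so the pad is at roughly 3.3–4.7 mm. Going only by roller travel since the force rose, it could be as low as 2.8 mm. I'll advance a little more to centre it.

>>> drive_tool(increments=[[-1,[0.003,0,0],0],[-1,[0.003,0,0],0],[-1,[0,0,0],0],[-1,[0,0,0],0],[-1,[0,0,0],0]])

```text
clock: 19.48
position: [581.3, -136.1, 133.2]
ee_rot: [0.722, -0.692, -0.0, -0.002]
contact_force: [-3.4, 14.4, 10.5]
gripper_width: 0.5
```

```bash
for i in a b c; do python3 ram.py w24$i; done
```

```text
pos [ 581.3 -136.1  133.2] clampfr [23.7, 0.0] tool mm [ 3.7 -0.   1.2] scaled [ 0.0124 -0.0001  0.0039] turn 0.0005 F clamp [14.5, 2.8, 10.5] t 19.48 w 0.5
tail row 123 ram approx 58.0 [154. 159. 101.  36.  16.  19.]
pos [ 581.3 -136.1  133.2] clampfr [23.7, 0.1] tool mm [ 3.7 -0.   1.1] scaled [ 0.0125 -0.0002  0.0038] turn 0.0005 F clamp [14.9, 3.5, 10.3] t 19.52 w 0.1
tail row 123 ram approx 58.0 [151. 161. 101.  35.  16.  19.]
pos [ 581.3 -136.1  133.2] clampfr [23.7, 0.0] tool mm [ 3.7 -0.   1.2] scaled [ 0.0125 -0.      0.004 ] turn 0.0005 F clamp [15.1, 2.8, 10.5] t 19.57 w 0.0
tail row 123 ram approx 58.0 [152. 157. 102.  36.  15.  19.]
```

The estimates now agree on about 4–6.5 mm (limits 2.5–8) and the readings are steady, so I'm handing in with the trigger held.

Run:
```python
from bench import *
print(job_done())
```

```text
the job is handed in; nothing more can be done
None
```

The job is handed in with the trigger still held squeezed; no verdict was reported. I picked up the medium block (measured 43 × 32.5 mm), stood it on the stage between the yellow stops and let go. I then pumped the trigger four times by pushing the roller with the closed fingers and held the last stroke.

**Last checks:**
- **Roller force:** it held steady at 14.5–15 N, up from about 6.7 N while the jaw moved freely. That puts the spring pad about 5.4 mm in.
- **Pad travel:** there was no direct view of the pad. Other estimates ranged from at least 4.2 mm (roller travel) to 6.6 mm (force), all within the allowed 2.5–8 mm.
- **Ram:** it read the same in three pictures. Its absolute value is uncertain by a few millimetres, so I used it only for changes.
- **Blank:** the last scene picture, taken just before the final small push, showed it upright, straight and against the end plate.
- **Other objects:** the canister, pot, fry pan and spatula looked unmoved in that same picture, judged by eye only.

**Unexplained reading:** the tool also showed a sideways force of about 3 N and an upward force of about 10 N, probably friction at the roller. Allowing for it lowers the pressing force by about 1 N.

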